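# Find the socket for the casting slide's clamp nut

### The job

In the sculpture room, slide the grey carriage along its rail fully up against the red stop, then find which of the three socket drivers fits the brass clamp nut on the carriage by trying them, standing any that does not fit upright back on the wooden board. Push the one that fits fully down over the nut and finish while still gripping it there, pressed down on the nut, with the carriage still against the stop. Do not disturb the other things on the bench.

Things in the scene. Friction and masses are not known exactly. Their poses are not given: they have to be found in the camera images.
- carriage (a joint): Slide of the grey carriage on its rail, in m: 0 at the end away from the red stop, 0.12 against the red stop block. About 5 N of friction, no spring: it stays where it is left. The carriage is a 105 x 240 mm plate, its top 46 mm above the bench. On it in a row along the slide, from the stop end: brass nut, black handle (80 mm from the nut), plaster cone (75 mm on, 68 mm tall, 72 mm wide).
- slide_handle (a point): Middle of the black handle block on the carriage, where to grip it: 22 mm thick along x, 30 mm along y, rising 50 mm from the carriage top; the point is 28 mm above the carriage top. The carriage slides along this frame's y axis, -y being towards the red stop. z up.
- nut_top (a point): Centre of the top face of the brass nut, which stands upright on the carriage and does not turn: 30 mm across flats, 18 mm tall, top edge bevelled. z up; two flats face +x and -x, so a socket fits at every 60 degrees. Fully down, the roof of the socket's mouth rests on this face: its bottom edge 16 mm below this point, its centre 24 mm above it. A wrong socket's centre stays 40 mm above.
- socket_board: Fixed wooden board on which the three sockets stand in a row along its x, about 90 mm apart: 280 x 110 mm, 12 mm thick; origin at the centre of its underside, z up.
- socket_a_mid (a point): One of three socket drivers alike outside, 80 mm tall, 0.25 kg, standing mouth down on the board. Steel hexagon below: 29 mm tall, 42 mm across outer flats. Blue grip block above, on the same axis: 24 mm thick along x, 36 mm wide along y, from 30 to 80 mm above the bottom edge. The point is at the centre, 40 mm above the bottom edge; z up.
- socket_b_mid (a point): Like socket_a outside, point likewise at its centre, 40 mm above its bottom edge. In each of the three the six-sided mouth is 16 mm deep, open at the bottom; mouth and outer hexagon have parallel flats, two of them facing +x and -x like the broad faces of the grip block.
- socket_c_mid (a point): Like socket_a outside, point likewise. Of socket_a, socket_b and socket_c only one has a mouth that goes over the nut (32 mm across flats, 1 mm play each side); the mouths of the other two are too small and stop on the nut's top face. Which one fits is not told: try them.
- paint_tub: Bystander, leave alone: white paint tub with a blue band, 110 mm wide, 170 mm tall; origin at the centre of its underside.
- brush_jar: Bystander, leave alone: glass jar of brushes, 68 mm wide, about 235 mm tall with the brushes; origin at the centre of its underside.
- pigment_pot: Bystander, leave alone: small pot with an orange cap, 46 mm wide, 50 mm tall; origin at the centre of its underside.
- wrench: Bystander, leave alone: spanner lying flat, 150 mm long; origin under its middle.
- maquette: Bystander, leave alone: plaster vase, 90 mm wide, 130 mm tall; origin at the centre of its underside.
- sketchbook: Bystander, leave alone: dark sketchbook lying flat, 150 x 210 x 16 mm; origin at the centre of its underside.
- charcoal_tin: Bystander, leave alone: flat metal tin with a red lid, 75 x 120 x 22 mm; origin at the centre of its underside.

How it is judged:
On the way, in this order (a step that is already met when the one before it is completed fails the run):
1. the carriage stands against the red stop (value of joint carriage above 0.116 m), for 0.2 s.
2. the socket that fits is fully down over the nut, in the gripper (((z of socket_a_mid in the frame of nut_top below 0.027 m and horizontal distance between socket_a_mid and nut_top below 0.004 m and angle between socket_a_mid's own z axis and vertical below 0.08 rad and contact force between the fingers and socket_a above 3 N) or (z of socket_b_mid in the frame of nut_top below 0.027 m and horizontal distance between socket_b_mid and nut_top below 0.004 m and angle between socket_b_mid's own z axis and vertical below 0.08 rad and contact force between the fingers and socket_b above 3 N) or (z of socket_c_mid in the frame of nut_top below 0.027 m and horizontal distance between socket_c_mid and nut_top below 0.004 m and angle between socket_c_mid's own z axis and vertical below 0.08 rad and contact force between the fingers and socket_c above 3 N))), for 0.2 s.
At the end, for the whole second after the job is handed in: Carriage within 4 mm of the stop; the fitting socket on the nut, its centre within 4 mm of the nut's axis, within 3 mm of fully down, upright within 0.08 rad, at rest, gripped by the fingers (over 3 N) and pressing on the nut (over 1 N); the other two sockets standing upright on the board (value of joint carriage above 0.116 m and ((z of socket_a_mid in the frame of nut_top below 0.027 m and horizontal distance between socket_a_mid and nut_top below 0.004 m and angle between socket_a_mid's own z axis and vertical below 0.08 rad and contact force between the fingers and socket_a above 3 N and contact force between socket_a and carriage above 1 N and linear speed of socket_a below 0.02 m/s and x of socket_b_mid in the frame of socket_board between -0.15 and 0.15 m and y of socket_b_mid in the frame of socket_board between -0.065 and 0.065 m and z of socket_b_mid in the frame of socket_board between 0.048 and 0.056 m and angle between each of socket_b_mid, socket_c_mid's own z axis and vertical below 0.12 rad and x of socket_c_mid in the frame of socket_board between -0.15 and 0.15 m and y of socket_c_mid in the frame of socket_board between -0.065 and 0.065 m and z of socket_c_mid in the frame of socket_board between 0.048 and 0.056 m) or (z of socket_b_mid in the frame of nut_top below 0.027 m and horizontal distance between socket_b_mid and nut_top below 0.004 m and angle between socket_b_mid's own z axis and vertical below 0.08 rad and contact force between the fingers and socket_b above 3 N and contact force between socket_b and carriage above 1 N and linear speed of socket_b below 0.02 m/s and x of socket_a_mid in the frame of socket_board between -0.15 and 0.15 m and y of socket_a_mid in the frame of socket_board between -0.065 and 0.065 m and z of socket_a_mid in the frame of socket_board between 0.048 and 0.056 m and angle between each of socket_a_mid, socket_c_mid's own z axis and vertical below 0.12 rad and x of socket_c_mid in the frame of socket_board between -0.15 and 0.15 m and y of socket_c_mid in the frame of socket_board between -0.065 and 0.065 m and z of socket_c_mid in the frame of socket_board between 0.048 and 0.056 m) or (z of socket_c_mid in the frame of nut_top below 0.027 m and horizontal distance between socket_c_mid and nut_top below 0.004 m and angle between socket_c_mid's own z axis and vertical below 0.08 rad and contact force between the fingers and socket_c above 3 N and contact force between socket_c and carriage above 1 N and linear speed of socket_c below 0.02 m/s and x of socket_a_mid in the frame of socket_board between -0.15 and 0.15 m and y of socket_a_mid in the frame of socket_board between -0.065 and 0.065 m and z of socket_a_mid in the frame of socket_board between 0.048 and 0.056 m and angle between each of socket_a_mid, socket_b_mid's own z axis and vertical below 0.12 rad and x of socket_b_mid in the frame of socket_board between -0.15 and 0.15 m and y of socket_b_mid in the frame of socket_board between -0.065 and 0.065 m and z of socket_b_mid in the frame of socket_board between 0.048 and 0.056 m))); the arm keeps its last pose, push and grip.
It fails at once if a bystander is pushed more than 30 mm or knocked over (distance of any of paint_tub, brush_jar, pigment_pot, wrench, maquette, sketchbook, charcoal_tin from where it was at the start of the episode above 0.03 m or angle between any of paint_tub, brush_jar, pigment_pot, wrench, maquette, sketchbook, charcoal_tin's own z axis and vertical above 0.4 rad).
It also fails if it takes over 72 s, if anything falls off the work surface, if the arm or the gripper's body presses on something with over 40 N, if the wrist force passes 120 N, or if a joint passes its speed limit or range.

### The arm

A 6-joint arm with a two-finger parallel gripper is mounted at the origin on the work surface. World frame = base frame: x ahead of the robot, y to its left, z up, the work surface at z = 0. Lengths are in m, angles in rad, forces in N, time in s.
With the tool pointing down it reaches from about 0.375 to 0.925 m from the base axis. Payload 5.7 kg.
Tool frame: the origin (TCP) lies midway between the tips of the shut fingers; the grasp point (between the pads) lies 19 mm behind it (env.grip_depth is the distance from the TCP to the grasp point, in m); z points along the fingers, y is the direction in which the jaws open and shut (so a half turn about z gives the same grasp; the last joint's range is limited). The gripper opens to 88 mm and grips with 3 to 60 N. Pads are 20 mm wide; open, the fingers measure 115 mm over their backs; the gripper's body (75 mm by 178 mm) begins 61 mm behind the grasp point.
Start: joints at [-1.258, 0.359, 1.51, -0, 1.272, -0.115], TCP at [0.249, -0.546, 0.223] pointing down, gripper open.
Joint ranges: [-2.97, 2.97], [-1.01, 2.36], [0.21, 2.38], [-0.96, 4.11], [0.2, 2.71], [-2.98, 2.98]. Speed limits (rad/s): [2.39, 2.39, 3.14, 3.14, 3.14, 3.14].

### API

Orientations are given as [roll, pitch, yaw] about the fixed x, y, z axes, in that order (R = Rz(yaw) Ry(pitch) Rx(roll)).
In Python, from workcell import env gives the robot as it stands.
- The arm moves only by the shell command python3 -m pendant 'ROWS'. ROWS is JSON, a list of rows, each a list of 3 entries, a list of its own where there are three numbers: the shift along the tool's x, y, z each as a share of 400 mm, from -1 to 1, then the turn about the tool's z as a share of 0.5 rad, from -1 to 1, then the opening, from 0 (shut) to 1 (fully open). In form: [[[dx, dy, dz], turn, claw], ...]. A call has 1 to 10 rows; each row shifts and turns the commanded pose from where the row before left it, along the tool's axes as they then stand; what a row does not reach is not made up. A row lasts 1/12 s, in which the tool goes at most 41.7 mm and 7.16 degrees, less where a joint would pass 70% of its speed; a pose out of reach is approached as far as the arm can. A call with a number of a shift or a turn outside -1 to 1 is refused whole. A call with a gripper value outside its range is refused whole. The fingers move at their own pace and stop on an object; the grip force is fixed at half the most. Time passes only in rows, so rows that do not move let the fingers close. It gives the time, the measured TCP pose, the force and the opening at its end, in the units of the state.
- env.read_state(): the state, without advancing time (a new reading comes with each control period).
- env.grab_frame(name): name is "scene" or "side" or "wrist"; returns a dict with "frame" (384x512x3 uint8, blue, green, red), "fx", "fy", "cx", "cy" (pixels), "D" ([k1, k2, p1, p2, k3] as OpenCV has them; the pictures are not rectified), "world_from_camera" (4x4, takes a point from camera to world coordinates). Camera axes: x right, y down, z forward; pixel columns grow to the right and rows downward; lengths in m; the calibration is good to about 2 mm. A picture is of the moment at which its call begins. There is no depth.
- env.job_done(): hands the job in, once; it reports no verdict.
The state is a dict: "clock": time; "qpos": joint angles; "dq": joint speeds; "joint_efforts": joint torques, N m; "tool_pos": TCP position; "eef_rot": TCP orientation; "wrist_force": force on the tool from outside, world axes, zero at the start; "wrist_torque": the same for the moment, N m; "width": finger opening in m.
Only numpy, scipy, OpenCV 4.12 (cv2) and the standard library are available. Lean on these libraries where they do the work, as an engineer would, in place of code of your own. Each camera call takes 0.05 s, during which the arm holds its last target.

## Working session

There is one attempt and no reset: what is moved stays moved. The work goes in short steps, Python scripts to look and compute and a shell command to move; the robot and the scene stay as the last step left them, time stands still between calls to the robot, and variables do not carry over. Pictures are saved under pics/ and viewed, and the job is handed in when it is done.

```bash
mkdir -p pics; ls
python3 - <<'E'
from workcell import env
import cv2
print(env.read_state(), env.grip_depth)
for n in ("scene","side","wrist"):
    f=env.grab_frame(n); cv2.imwrite(f"pics/{n}0.png",f["frame"]); print(n,f["fx"],f["fy"],f["cx"],f["cy"],f["D"],f["world_from_camera"].round(3).tolist() if hasattr(f["world_from_camera"],'round') else f["world_from_camera"])
E
```

```text
pics
{'clock': 0.0, 'qpos': array([-1.25809444e+00,  3.59493879e-01,  1.51141015e+00, -2.69201226e-05,
        1.27248162e+00, -1.15068427e-01]), 'dq': array([ 0.00032876, -0.00011191, -0.00023053, -0.00083464,  0.00175792,
       -0.00025696]), 'joint_efforts': array([-5.76947405e-04, -5.15365684e+01, -2.70728910e+01,  6.75537530e-02,
        3.51223955e-02, -1.72432228e-04]), 'tool_pos': array([ 0.24869815, -0.54528889,  0.22182469]), 'eef_rot': array([-3.13980857e+00, -1.80314854e-04,  4.27778086e-01]), 'wrist_force': array([-0.24376649, -0.25838883, -0.05764959]), 'wrist_torque': array([ 0.01503294, -0.00143198,  0.0382821 ]), 'width': 0.08782386577452946} 0.0187
scene 372.9229486775322 372.9229486775322 253.26004250715653 189.52023800527954 [-0.12351378  0.          0.          0.          0.        ] [[0.508, 0.669, -0.542, 1.256], [0.861, -0.381, 0.336, -0.385], [0.019, -0.638, -0.77, 1.034], [0.0, 0.0, 0.0, 1.0]]
side 362.0628276337712 362.0628276337712 253.23977798026607 186.71614854334726 [-0.06779515  0.          0.          0.          0.        ] [[0.978, -0.162, 0.135, 0.443], [-0.211, -0.715, 0.666, -0.688], [-0.012, -0.68, -0.733, 0.836], [0.0, 0.0, 0.0, 1.0]]
wrist 314.74607078409036 314.74607078409036 260.42001498331564 194.07285311271173 [-0.08627605  0.          0.          0.          0.        ] [[0.415, -0.878, -0.238, 0.314], [-0.91, -0.401, -0.107, -0.516], [-0.001, 0.261, -0.965, 0.383], [0.0, 0.0, 0.0, 1.0]]
```

View pics/scene0.png

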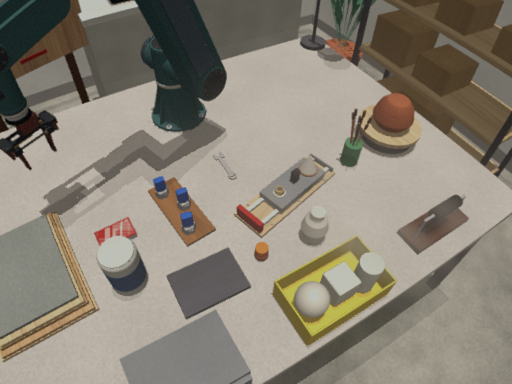

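View pics/side0.png

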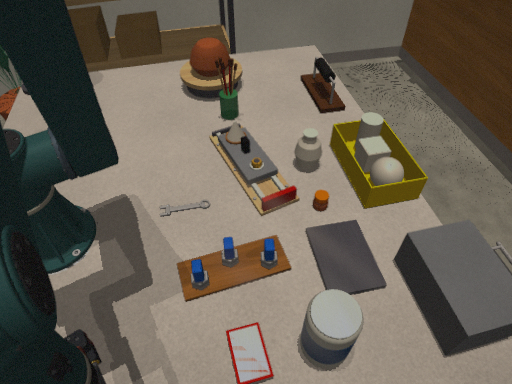

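View pics/wrist0.png

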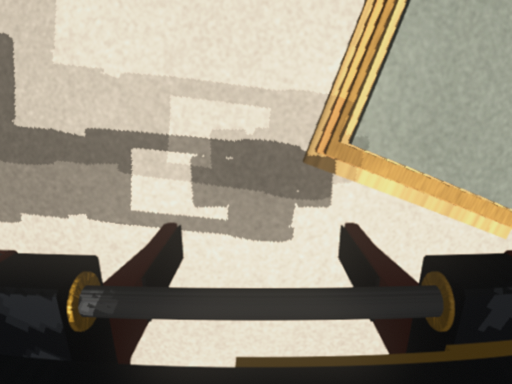

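The pictures show the carriage with its nut, handle and cone: nut at about (280,190) in scene and (256,163) in side. The red stop is at (250,217) in scene and (278,198) in side. The three blue sockets are at scene (160,186), (183,197), (187,221) and side (198,270), (229,250), (269,252). I'll zoom in on both areas.

```bash
cat > h.py <<'E'
import numpy as np, cv2
from workcell import env
def ray(f,uv):
    K=np.array([[f["fx"],0,f["cx"]],[0,f["fy"],f["cy"]],[0,0,1]])
    p=cv2.undistortPoints(np.array([[uv]],float),K,np.array(f["D"],float))[0,0]
    T=np.array(f["world_from_camera"]); return T[:3,3],T[:3,:3]@np.array([p[0],p[1],1])
def plane(f,uv,z):
    o,d=ray(f,uv); return o+d*(z-o[2])/d[2]
def tri(f1,u1,f2,u2):
    o1,d1=ray(f1,u1);o2,d2=ray(f2,u2)
    s=np.linalg.lstsq(np.c_[d1,-d2],o2-o1,rcond=None)[0]
    a=o1+s[0]*d1;b=o2+s[1]*d2
    return (a+b)/2,np.linalg.norm(a-b)
def proj(f,X):
    T=np.linalg.inv(np.array(f["world_from_camera"]))
    K=np.array([[f["fx"],0,f["cx"]],[0,f["fy"],f["cy"]],[0,0,1]])
    return cv2.projectPoints(np.array([X],float),cv2.Rodrigues(T[:3,:3])[0],T[:3,3],K,np.array(f["D"],float))[0][0,0]
def crop(f,x0,y0,w,h,k,name):
    cv2.imwrite("pics/"+name,cv2.resize(f["frame"][y0:y0+h,x0:x0+w],None,fx=k,fy=k,interpolation=cv2.INTER_CUBIC))
E
python3 - <<'E'
from h import *
S=env.grab_frame("scene");D=env.grab_frame("side")
crop(S,140,145,200,110,4,"c1.png"); crop(D,170,110,140,190,3,"c2.png")
for n,f in(("S",S),("D",D)):
    hsv=cv2.cvtColor(f["frame"],cv2.COLOR_BGR2HSV)
    m=cv2.inRange(hsv,(105,120,50),(130,255,255))
    k,l,st,c=cv2.connectedComponentsWithStats(m)
    for i in range(1,k):
        if st[i,4]>25: print(n,"blue",st[i],c[i].round(1))
    m=cv2.inRange(hsv,(0,150,80),(6,255,255))|cv2.inRange(hsv,(172,150,80),(180,255,255))
    k,l,st,c=cv2.connectedComponentsWithStats(m)
    for i in range(1,k):
        if st[i,4]>40: print(n,"red",st[i],c[i].round(1))
E
```

```text
S blue [154 177  11  14 110] [159.2 183.1]
S blue [176 188  11   9  61] [181.  191.2]
S blue [181 212  11   9  66] [185.8 215.3]
S red [238 205  25  21 127] [249.6 215.2]
S red [ 95 229  10  15  71] [ 99.8 235.1]
D blue [224 237  10  21 154] [228.4 246. ]
D blue [265 239  10  22 190] [269.  249.1]
D blue [192 259  12  23 214] [197.4 270.1]
D red [262 186  34  16 175] [279.3 193.4]
D red [226 323  47  61 355] [248.2 356.3]
```

View pics/c1.png

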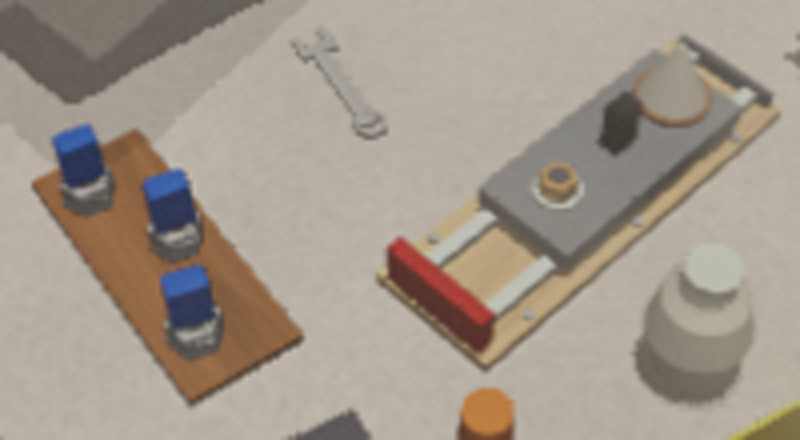

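View pics/c2.png

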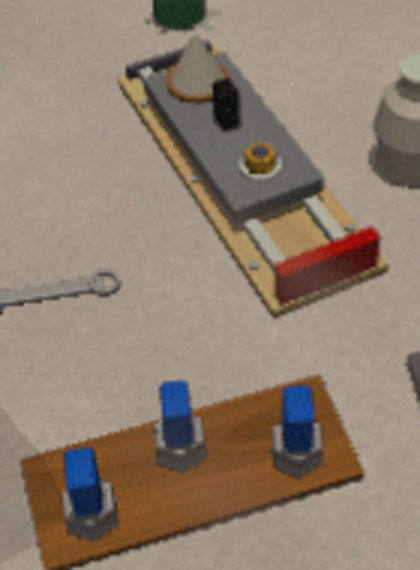

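Run:
```python
from h import *
S=env.grab_frame("scene");D=env.grab_frame("side")
c1=lambda u,v:(140+u/4-.4,145+v/4-.4)
c2=lambda u,v:(170+u/3-.3,110+v/3-.3)
P={'nut':(c1(559,176),c2(261,151),.064),'handle':(c1(622,103),c2(226,88),.096),
'cornerL':(c1(483,192),c2(240,207),.046),'cornerR':(c1(565,252),c2(322,178),.046),
'cone':(c1(677,50),c2(196,40),.114),
's1':(c1(75,138),c2(81,455),.092),'s2':(c1(165,180),c2(174,387),.092),'s3':(c1(186,280),c2(298,394),.092),
'b1':(c1(35,183),c2(45,567),.012),'b2':(c1(137,131),c2(22,462),.012),'b3':(c1(300,338),c2(320,377),.012),'b4':(c1(192,403),c2(362,475),.012)}
for k,(a,b,z) in P.items():
    t,e=tri(S,a,D,b); print(k,plane(S,a,z).round(4),plane(D,b,z).round(4),t.round(4),round(e,4))
# block face orientation via tops printed
```

```text
nut [0.6143 0.1176 0.064 ] [0.6189 0.1211 0.064 ] [0.6177 0.115  0.0695] 0.0005
handle [0.594  0.1926 0.096 ] [0.5967 0.1912 0.096 ] [0.5961 0.1906 0.0977] 0.002
cornerL [0.5851 0.0606 0.046 ] [0.5843 0.0637 0.046 ] [0.5846 0.0615 0.0467] 0.0025
cornerR [0.6736 0.0865 0.046 ] [0.6759 0.0859 0.046 ] [0.6752 0.085  0.0478] 0.0013
cone [0.5788 0.2593 0.114 ] [0.577  0.2568 0.114 ] [0.5774 0.2605 0.1116] 0.0008
s1 [ 0.3965 -0.228   0.092 ] [ 0.3983 -0.2186  0.092 ] [ 0.4001 -0.2265  0.099 ] 0.0064
s2 [ 0.4765 -0.1801  0.092 ] [ 0.4807 -0.1706  0.092 ] [ 0.4813 -0.1796  0.1006] 0.0055
s3 [ 0.5776 -0.2064  0.092 ] [ 0.5789 -0.1996  0.092 ] [ 0.5789 -0.2051  0.0963] 0.0048
b1 [ 0.3558 -0.2655  0.012 ] [ 0.3532 -0.2665  0.012 ] [ 0.3529 -0.265   0.0088] 0.0002
b2 [ 0.3438 -0.1618  0.012 ] [ 0.3423 -0.1642  0.012 ] [ 0.3416 -0.1617  0.009 ] 0.0011
b3 [ 0.6196 -0.134   0.012 ] [ 0.6178 -0.1332  0.012 ] [ 0.6183 -0.133   0.0106] 0.0013
b4 [ 0.6324 -0.2365  0.012 ] [ 0.6272 -0.2401  0.012 ] [ 0.6286 -0.236   0.0053] 0.001
```

```bash
python3 -m pendant '[[[0,0,0],-0.22,1],[[0,0,0],-0.22,1],[[0,0,0],-0.22,1],[[0,0,0],-0.22,1],[[0,0,0],-0.22,1],[[0,0,0],-0.22,1],[[0,0,0],-0.22,1],[[0,0,0],-0.22,1],[[0,0,0],-0.22,1],[[0,0,0],-0.22,1]]'
cat >> h.py <<'E'
def shares(target,yaw=None):
    s=env.read_state();p=np.array(s["tool_pos"]);y=s["eef_rot"][2]
    d=np.array(target)-p
    R=cv2.Rodrigues  # unused
    tx=np.array([np.cos(y),np.sin(y),0]);ty=np.array([np.sin(y),-np.cos(y),0])
    o=np.array([d@tx,d@ty,-d[2]])/.4
    t=None if yaw is None else -(yaw-y)/.5
    print("tcp",p.round(4),"rpy",np.round(s["eef_rot"],4),"shift",o.round(4),"norm",round(float(np.linalg.norm(o)),3),"turn",t,"t",round(s["clock"],2),"F",np.round(s["wrist_force"],1),"w",round(s["width"],4))
E
python3 - <<'E'
from h import *
shares([.594,.192,.223],1.836)
E
```

```text
clock: 1.18
tool_pos: [0.2489, -0.5459, 0.2226]
eef_rot: [-3.142, -0.0, 1.533]
wrist_force: [-0.2, 0.4, 0.4]
width: 0.0877
tcp [ 0.2489 -0.5459  0.2226] rpy [-3.1416e+00 -2.0000e-04  1.5332e+00] shift [ 1.8758e+00  7.9290e-01 -1.0000e-03] norm 2.036 turn -0.6055203017087316 t 1.18 F [-0.2  0.4  0.4] w 0.0877
```

```bash
python3 -m pendant '[[[0,0,0],-0.15,1],[[0,0,0],-0.14,1]]'
python3 - <<'E'
from h import *
shares([.49,-.20,.25],1.678)
E
```

```text
clock: 1.35
tool_pos: [0.2489, -0.5459, 0.2226]
eef_rot: [-3.142, -0.0, 1.677]
wrist_force: [0.2, -0.0, -0.1]
width: 0.0878
tcp [ 0.2489 -0.5459  0.2226] rpy [-3.1416e+00 -2.0000e-04  1.6766e+00] shift [ 0.7961  0.6908 -0.0685] norm 1.056 turn -0.0027081894722700284 t 1.35 F [ 0.2 -0.  -0.1] w 0.0878
```

```bash
python3 -m pendant '[[[0.066,0.0575,-0.0057],0,1],[[0.066,0.0575,-0.0057],0,1],[[0.066,0.0575,-0.0057],0,1],[[0.066,0.0575,-0.0057],0,1],[[0.066,0.0575,-0.0057],0,1],[[0.066,0.0575,-0.0057],0,1],[[0.066,0.0575,-0.0057],0,1],[[0.066,0.0575,-0.0057],0,1],[[0.066,0.0575,-0.0057],0,1],[[0.066,0.0575,-0.0057],0,1]]'
python3 -m pendant '[[[0.066,0.0575,-0.0057],0,1],[[0.066,0.0575,-0.0057],0,1],[[0,0,0],0,1]]'
python3 - <<'E'
from h import *
shares([.49,-.20,.25],1.678)
f=env.grab_frame("wrist");cv2.imwrite("pics/w1.png",f["frame"])
import pickle;pickle.dump({k:f[k] for k in f},open("w1.pkl","wb"))
E
```

```text
clock: 2.18
tool_pos: [0.4516, -0.2583, 0.2457]
eef_rot: [3.141, 0.0, 1.673]
wrist_force: [0.4, -0.2, 0.7]
width: 0.0877
clock: 2.43
tool_pos: [0.4943, -0.1981, 0.2506]
eef_rot: [3.139, -0.002, 1.677]
wrist_force: [0.3, -0.2, 0.3]
width: 0.0876
tcp [ 0.4943 -0.1981  0.2506] rpy [ 3.1387e+00 -1.7000e-03  1.6769e+00] shift [-0.0036 -0.0111  0.0016] norm 0.012 turn -0.0022591676065806254 t 2.43 F [ 0.3 -0.2  0.3] w 0.0876
```

View pics/w1.png

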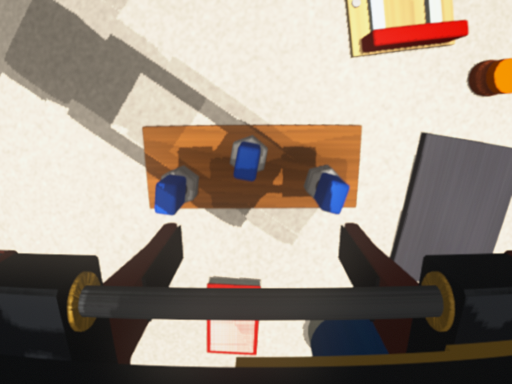

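The wrist view shows the three sockets at about (172,195), (247,160) and (330,190), each with its own yaw. I'll zoom in for their top faces.

Run:
```python
from h import *
f=env.grab_frame("wrist");shares([.49,-.2,.25])
import pickle;pickle.dump(f,open("w1.pkl","wb"))
im=f["frame"];b=cv2.resize(im[125:225,145:365],None,fx=3.6,fy=3.6,interpolation=cv2.INTER_CUBIC);cv2.imwrite("pics/w1c.png",b)
hsv=cv2.cvtColor(im,cv2.COLOR_BGR2HSV)
m=cv2.inRange(hsv[:230],(105,120,50),(130,255,255))
k,l,st,c=cv2.connectedComponentsWithStats(m)
for i in range(1,k):
    if st[i,4]>60:
        ys,xs=np.where(l==i);v=hsv[ys,xs,2];print(st[i],c[i].round(1),np.percentile(v,[10,30,50,70,90]))
```

```text
tcp [ 0.4917 -0.2017  0.2501] rpy [-3.1415e+00  3.0000e-04  1.6759e+00] shift [ 0.0048 -0.0037  0.0002] norm 0.006 turn None t 2.53 F [-0.  -0.3 -0.2] w 0.088
[236 140  26  38 773] [248.9 159. ] [ 98. 110. 139. 152. 155.]
[317 172  34  40 929] [333.3 191.1] [ 78.  88. 164. 217. 225.]
[157 174  30  38 851] [170.2 191.9] [ 81.  97. 131. 150. 152.]
```

View pics/w1c.png

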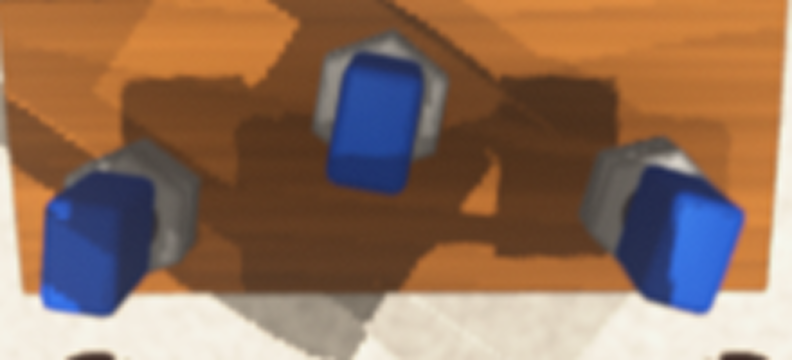

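Tops and sides are hard to tell apart at this angle, so I'll look from straight above each socket later. Next I go over the carriage, looking straight down on the handle.

Run:
```python
from h import *
S=env.grab_frame("scene");print("jar",plane(S,(352,158),0.03),"maq",plane(S,(316,228),0.05))
shares([.6136,.1235,.25],1.836)
```

```text
jar [0.6021692  0.46126179 0.03      ] maq [0.79986202 0.13752161 0.05      ]
tcp [ 0.4911 -0.2026  0.2499] rpy [-3.1411e+00  4.0000e-04  1.6743e+00] shift [ 7.794e-01  3.889e-01 -1.000e-04] norm 0.871 turn -0.32348621278722867 t 2.58 F [0.4 0.5 0.4] w 0.0881
```

```bash
python3 -m pendant '[[[0.078,0.0389,0],0,1],[[0.078,0.0389,0],0,1],[[0.078,0.0389,0],0,1],[[0.078,0.0389,0],0,1],[[0.078,0.0389,0],0,1],[[0.078,0.0389,0],0,1],[[0.078,0.0389,0],0,1],[[0.078,0.0389,0],0,1],[[0.078,0.0389,0],0,1],[[0.078,0.0389,0],0,1]]'
python3 -m pendant '[[[0,0,0],-0.17,1],[[0,0,0],-0.15,1],[[0,0,0],0,1],[[0,0,0],0,1],[[0,0,0],0,1]]'
python3 - <<'E'
from h import *
shares([.6136,.1235,.25],1.836)
f=env.grab_frame("wrist");cv2.imwrite("pics/w2.png",f["frame"])
import pickle;pickle.dump(f,open("w2.pkl","wb"))
T=np.array(f["world_from_camera"]);print(T[:3,3], proj(f,[T[0,3],T[1,3],0]))
E
```

```text
clock: 3.42
tool_pos: [0.6147, 0.123, 0.2499]
eef_rot: [-3.141, 0.001, 1.671]
wrist_force: [1.0, 0.1, 0.1]
width: 0.0877
clock: 3.83
tool_pos: [0.6142, 0.1221, 0.2499]
eef_rot: [-3.141, 0.0, 1.829]
wrist_force: [0.6, -0.6, -0.4]
width: 0.0879
tcp [0.6142 0.1221 0.2499] rpy [-3.1412e+00  1.0000e-04  1.8288e+00] shift [ 0.0038 -0.0005 -0.0002] norm 0.004 turn -0.014369038482946461 t 3.83 F [ 0.6 -0.6 -0.4] w 0.0879
[0.59629768 0.19133582 0.4108215 ] [260.40488252 109.3004469 ]
```

View pics/w2.png

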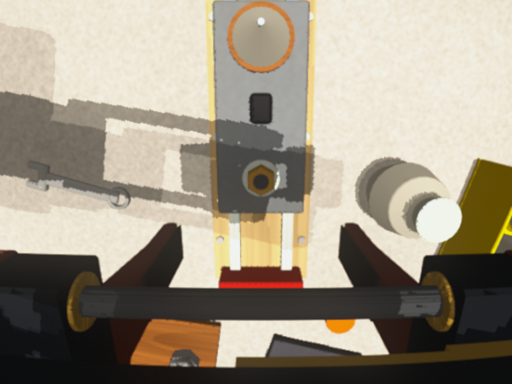

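The view from above shows the handle at (261,108), the nut at (261,180) and the cone tip at (261,21). They line up vertically, so the tool yaw matches the rail.

Run:
```python
from h import *
import pickle;f=pickle.load(open("w2.pkl","rb"))
h=plane(f,(261,108),.096);n=plane(f,(261.3,180),.064);c=plane(f,(261,21),.114)
print(h,n,c)
for a,b in((n,h),(h,c),(n,c)): d=b-a;print(np.linalg.norm(d[:2]),np.arctan2(-d[0],d[1]))
l=[plane(f,p,.046) for p in((214.5,212),(212,0),(302,212),(309,0))];print(np.round(l,4))
for a,b in((0,1),(2,3)): d=l[b]-l[a];print(np.arctan2(-d[0],d[1]))
shares([h[0],h[1],.25],1.836)
b=cv2.resize(f["frame"][80:220,200:320],None,fx=4,fy=4,interpolation=cv2.INTER_CUBIC);cv2.imwrite("pics/w2c.png",b)
```

```text
[0.59654179 0.19267659 0.096     ] [0.61703675 0.11659569 0.064     ] [0.57748991 0.26474416 0.114     ]
0.07879305885753626 0.26313742354881875
0.0745433364675047 0.25844896934333234
0.15333597432639376 0.26085816688326185
[[0.573  0.0595 0.046 ]
 [0.5173 0.2893 0.046 ]
 [0.6764 0.0867 0.046 ]
 [0.617  0.3156 0.046 ]]
0.23799995424225864
0.2541022152788919
tcp [0.6142 0.1223 0.25  ] rpy [-3.1414  0.      1.8293] shift [0.1815 0.0023 0.    ] norm 0.182 turn -0.013381059091571945 t 3.88 F [-0.1 -0.4 -0. ] w 0.0877
```

View pics/w2c.png

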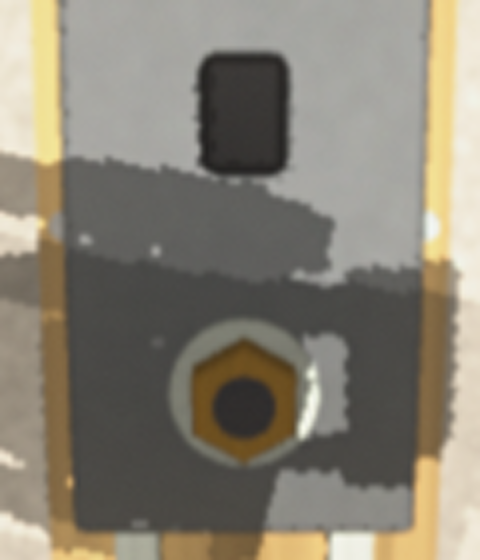

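```bash
python3 -m pendant '[[[0.0907,0.001,0],0,1],[[0.0907,0.001,0],0,1],[[0,0,0.08],0,1],[[0,0,0.08],0,1],[[0,0,0.08],0,1],[[0,0,0.08],0,1],[[0,0,0.08],0,1],[[0,0,0.0875],0,1],[[0,0,0],0,1],[[0,0,0],0,1]]'
python3 -m pendant '[[[0,0,0],0,0],[[0,0,0],0,0],[[0,0,0],0,0],[[0,0,0],0,0],[[0,0,0],0,0],[[0,0,0],0,0],[[0,0,0],0,0],[[0,0,0],0,0],[[0,0,0],0,0]]'
python3 - <<'E'
from h import *
shares([.5965,.1927,.055],1.831)
E
```

```text
clock: 4.72
tool_pos: [0.5946, 0.193, 0.0538]
eef_rot: [-3.137, -0.0, 1.831]
wrist_force: [0.2, -0.9, 1.7]
width: 0.0882
clock: 5.47
tool_pos: [0.5962, 0.1939, 0.0551]
eef_rot: [-3.142, -0.0, 1.833]
wrist_force: [0.7, 0.7, -0.3]
width: 0.0312
tcp [0.5962 0.1939 0.0551] rpy [-3.1415e+00 -1.0000e-04  1.8328e+00] shift [-0.0031  0.0001  0.0001] norm 0.003 turn 0.003692552374054081 t 5.47 F [ 0.7  0.7 -0.3] w 0.0312
```

```bash
python3 -m pendant '[[[0,0,0],0,0],[[0,0,0],0,0],[[0,0,0],0,0],[[0,0,0],0,0]]'
```

```text
clock: 5.8
tool_pos: [0.5954, 0.1937, 0.0549]
eef_rot: [-3.14, -0.0, 1.833]
wrist_force: [-4.6, -0.2, 2.0]
width: 0.0221
```

```bash
python3 -m pendant '[[[-0.04,0,0],0,0],[[-0.04,0,0],0,0],[[-0.04,0,0],0,0],[[-0.04,0,0],0,0],[[0,0,0],0,0]]'
python3 - <<'E'
from h import *
shares([.5965,.1927,.055],1.831)
D=env.grab_frame("side");crop(D,170,110,140,130,4,"d1.png")
E
```

```text
clock: 6.22
tool_pos: [0.6122, 0.1298, 0.0549]
eef_rot: [-3.14, 0.0, 1.832]
wrist_force: [-3.8, -6.9, 2.6]
width: 0.0217
tcp [0.6122 0.1298 0.0549] rpy [-3.1396e+00  5.0000e-04  1.8317e+00] shift [ 0.1621  0.0025 -0.0003] norm 0.162 turn 0.0013245302061588582 t 6.22 F [-3.8 -6.9  2.6] w 0.0217
```

View pics/d1.png

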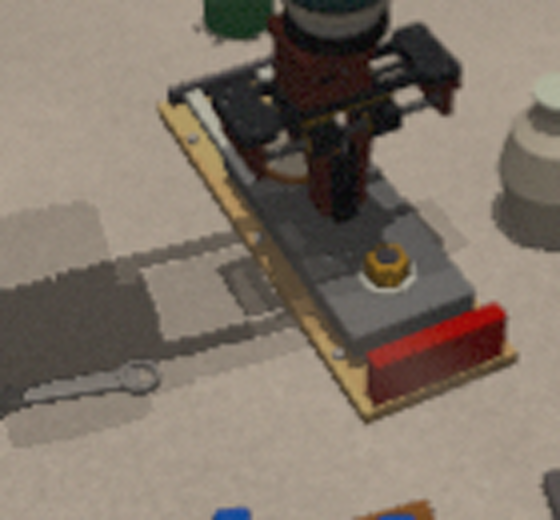

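The carriage slides well. Its edge at about (345,350) in the crop still has a small gap to the stop, so I'll go on slowly and watch the force.

```bash
for i in 1 ; do python3 -m pendant '[[[-0.02,0,0],0,0],[[-0.02,0,0],0,0],[[0,0,0],0,0]]'; done; python3 -m pendant '[[[-0.015,0,0],0,0],[[0,0,0],0,0]]';  python3 -m pendant '[[[-0.015,0,0],0,0],[[0,0,0],0,0]]'
```

```text
clock: 6.52
tool_pos: [0.6159, 0.1159, 0.0549]
eef_rot: [-3.14, -0.001, 1.832]
wrist_force: [-4.6, -1.5, 3.1]
width: 0.0216
clock: 6.68
tool_pos: [0.6173, 0.1107, 0.0549]
eef_rot: [-3.14, -0.001, 1.832]
wrist_force: [-4.9, -0.5, 4.0]
width: 0.0217
clock: 6.85
tool_pos: [0.6182, 0.1071, 0.0548]
eef_rot: [-3.139, -0.005, 1.831]
wrist_force: [-5.9, 8.3, 3.6]
width: 0.0221
```

```bash
python3 -m pendant '[[[-0.012,0,0],0,0],[[0,0,0],0,0],[[0,0,0],0,0]]'
python3 - <<'E'
from h import *
shares([.5965,.1927,.055],1.831)
D=env.grab_frame("side");crop(D,200,130,110,90,6,"d2.png")
E
```

```text
clock: 7.1
tool_pos: [0.6186, 0.1054, 0.0547]
eef_rot: [-3.139, -0.008, 1.831]
wrist_force: [-8.0, 18.6, 4.0]
width: 0.0215
tcp [0.6186 0.1054 0.0547] rpy [-3.1395 -0.0085  1.8308] shift [ 0.2251  0.0026 -0.0007] norm 0.225 turn -0.00034887320319043624 t 7.1 F [-8.  18.6  4. ] w 0.0215
```

View pics/d2.png

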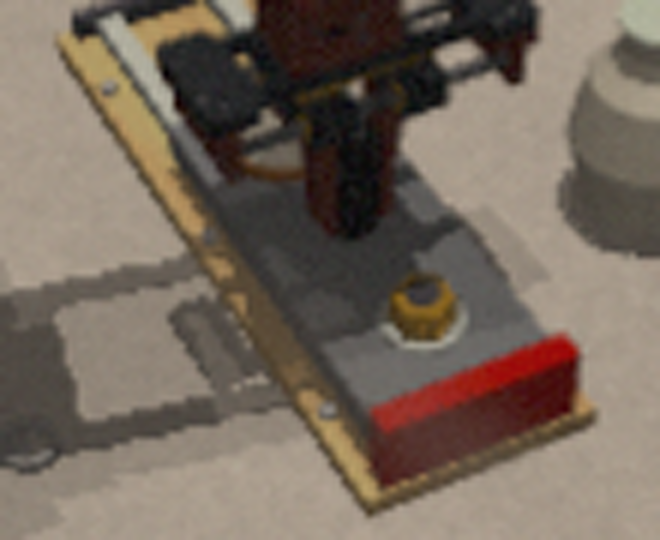

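The carriage is against the stop: the force rose to 19 N and no gap shows. I'll open, rise and measure the nut from above.

```bash
python3 -m pendant '[[[0,0,0],0,1],[[0,0,0],0,1],[[0,0,0],0,1],[[0,0,0],0,1],[[0,0,0],0,1],[[0,0,0],0,1],[[0,0,0],0,1]]'
python3 -m pendant '[[[0,0,-0.08],0,1],[[0,0,-0.08],0,1],[[0,0,-0.08],0,1],[[0,0,-0.08],0,1],[[0,0,-0.08],0,1],[[0,0,-0.08],0,1]]'
python3 - <<'E'
from h import *
d=np.array([-.26,.965]);h=np.array([.6186,.1071]);n=h-.08*d
shares([*(n-.071*d),.25],1.831)
E
```

```text
clock: 7.73
tool_pos: [0.6215, 0.1001, 0.055]
eef_rot: [3.141, -0.0, 1.832]
wrist_force: [0.5, 0.2, -0.2]
width: 0.065
clock: 8.23
tool_pos: [0.621, 0.1002, 0.2487]
eef_rot: [3.142, -0.0, 1.833]
wrist_force: [-0.1, 0.6, -1.1]
width: 0.0874
tcp [0.621  0.1002 0.2487] rpy [ 3.1415 -0.      1.8327] shift [-0.3591 -0.0008 -0.0032] norm 0.359 turn 0.0033242287346730848 t 8.23 F [-0.1  0.6 -1.1] w 0.0874
```

```bash
python3 -m pendant '[[[-0.09,0,0],0,1],[[-0.09,0,0],0,1],[[-0.09,0,0],0,1],[[-0.089,0,-0.003],0,1],[[0,0,0],0,1],[[0,0,0],0,1],[[0,0,0],0,1],[[0,0,0],0,1]]'
python3 - <<'E'
from h import *
f=env.grab_frame("wrist")
shares([0,0,.25],1.831)
import pickle;pickle.dump(f,open("w3.pkl","wb"))
T=np.array(f["world_from_camera"]);print(T[:3,3], proj(f,[T[0,3],T[1,3],0]))
cv2.imwrite("pics/w3.png",f["frame"]);crop(f,200,50,120,110,5,"w3c.png")
E
```

```text
clock: 8.9
tool_pos: [0.658, -0.0372, 0.248]
eef_rot: [-3.141, -0.001, 1.834]
wrist_force: [-0.1, -0.0, -1.0]
width: 0.0875
tcp [ 0.658  -0.037   0.2481] rpy [-3.1412e+00 -7.0000e-04  1.8340e+00] shift [ 0.5174 -1.5643 -0.0047] norm 1.648 turn 0.006033421437825481 t 8.95 F [ 0.8  0.4 -0.2] w 0.0878
[0.63981573 0.03178531 0.40900783] [260.43601403 109.61182805]
```

View pics/w3c.png

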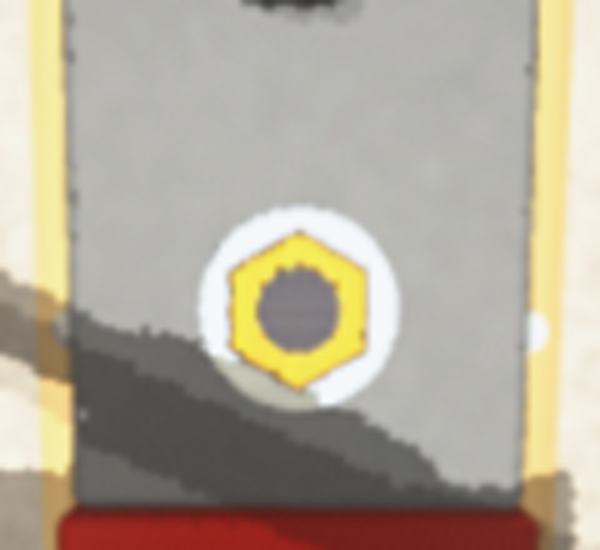

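View pics/w3.png

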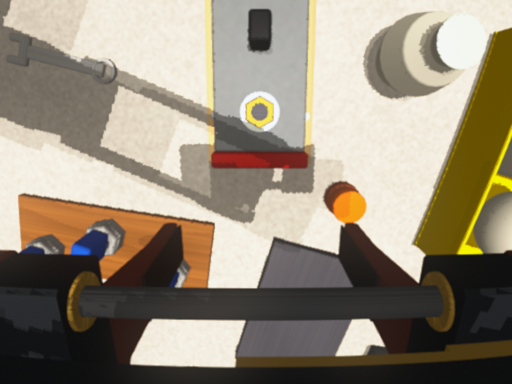

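The nut is centred at about (259.3,111.8) with its flats vertical, and the carriage edge touches the red stop at about row 152.

Run:
```python
from h import *
import pickle;f=pickle.load(open("w3.pkl","rb"))
im=f["frame"];hsv=cv2.cvtColor(im,cv2.COLOR_BGR2HSV)
m=cv2.inRange(hsv,(15,80,60),(32,255,255));k,l,st,c=cv2.connectedComponentsWithStats(m)
for i in range(1,k):
    if 200<st[i,4]<3000 and 220<c[i][0]<300 and c[i][1]<140: print(st[i],c[i]); cnt=np.argwhere(l==i)[:,::-1].astype(np.float32);print(cv2.minEnclosingCircle(cnt))
print(plane(f,(259.3,111.8),.064))
# next: over each socket, tool yaw per socket
w=pickle.load(open("w1.pkl","rb"))
for nm,q in(("L",(83,205)),("M",(372,128)),("R",(685,235))):
    print(nm,plane(w,(145+q[0]/3.6,125+q[1]/3.6),.092))
```

```text
[246  97  27  31 448] [258.87053571 111.75669643]
((259.0, 112.0), 15.264437675476074)
[0.6392375  0.02926775 0.064     ]
L [ 0.39726298 -0.21219664  0.092     ]
M [ 0.47880952 -0.18107435  0.092     ]
R [ 0.5727966  -0.20263249  0.092     ]
```

Run:
```python
from h import *
shares([.5913,-.271,.25],1.834)
```

```text
tcp [ 0.658  -0.037   0.2481] rpy [-3.1412e+00 -7.0000e-04  1.8340e+00] shift [-0.5214 -0.3133 -0.0047] norm 0.608 turn 3.3421437825253975e-05 t 8.95 F [ 0.8  0.4 -0.2] w 0.0878
```

```bash
python3 -m pendant '[[[-0.065,-0.039,0],0,1],[[-0.065,-0.039,0],0,1],[[-0.065,-0.039,0],0,1],[[-0.065,-0.039,0],0,1],[[-0.065,-0.039,0],0,1],[[-0.065,-0.039,0],0,1],[[-0.065,-0.039,0],0,1],[[-0.065,-0.039,0],0,1],[[0,0,0],0,1],[[0,0,0],0,1]]'
python3 -m pendant '[[[0,0,0],0,1],[[0,0,0],0,1],[[0,0,0],0,1]]'
python3 - <<'E'
from h import *
f=env.grab_frame("wrist")
shares([0,0,.25],1.831)
import pickle;pickle.dump(f,open("w4.pkl","wb"))
T=np.array(f["world_from_camera"]);print(T[:3,3], proj(f,[T[0,3],T[1,3],0]))
crop(f,110,40,190,140,4,"w4c.png")
E
```

```text
clock: 9.78
tool_pos: [0.5916, -0.2717, 0.2482]
eef_rot: [3.142, -0.0, 1.832]
wrist_force: [0.2, 0.9, -0.6]
width: 0.0879
clock: 10.03
tool_pos: [0.5923, -0.2699, 0.2483]
eef_rot: [3.141, -0.0, 1.835]
wrist_force: [0.0, 0.4, 0.4]
width: 0.0879
tcp [ 0.5923 -0.2701  0.2482] rpy [ 3.1415e+00 -4.0000e-04  1.8347e+00] shift [ 1.038  -1.2533 -0.0044] norm 1.627 turn 0.007348580398590876 t 10.08 F [ 0.5 -0.2  0.9] w 0.0877
[ 0.57389256 -0.20086077  0.40918322] [260.24331393 109.47666568]
```

View pics/w4c.png

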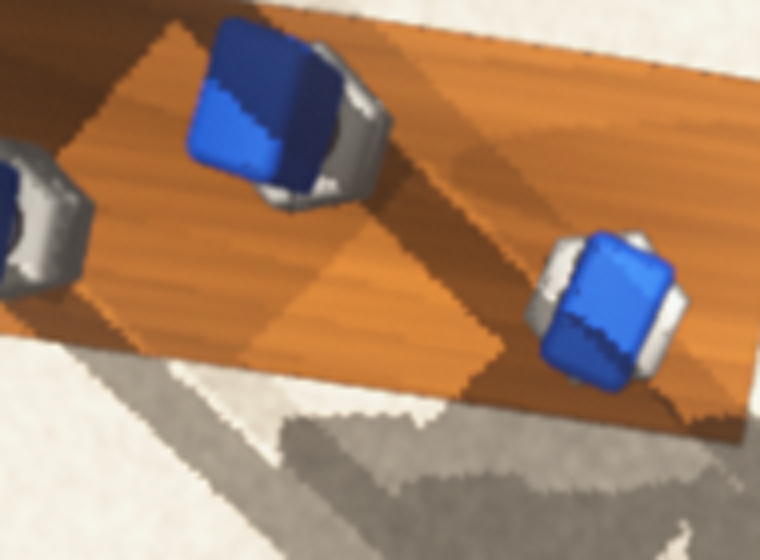

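Socket R is seen from straight above, its top at crop (608,312), turned clockwise in the picture.

```bash
cat >> h.py <<'E'
def sock(f,near=None):
    hsv=cv2.cvtColor(f["frame"],cv2.COLOR_BGR2HSV)
    m=cv2.inRange(hsv[:225],(105,110,40),(130,255,255))
    T=np.array(f["world_from_camera"]);nd=proj(f,[T[0,3],T[1,3],0])
    cs,_=cv2.findContours(m,cv2.RETR_EXTERNAL,cv2.CHAIN_APPROX_NONE)
    cs=[c for c in cs if cv2.contourArea(c)>150]
    c=min(cs,key=lambda c:np.linalg.norm(c.mean((0,1))-nd))
    r=cv2.minAreaRect(c);b=cv2.boxPoints(r)
    w=[plane(f,p,.092) for p in b]
    e=[w[1]-w[0],w[2]-w[1]]; L=[np.linalg.norm(x) for x in e]
    i=int(np.argmax(L)); a=np.arctan2(e[i][1],e[i][0])
    if a<0:a+=np.pi
    print("rect",np.round(r[0],1),"size mm",np.round(np.array(L)*1e3,1),"centre",np.mean(w,0).round(4),"long axis dir (tool yaw)",round(a,4), "nadir",nd.round(1))
E
python3 - <<'E'
from h import *
import pickle;f=pickle.load(open("w4.pkl","rb"));sock(f)
E
```

```text
rect [261.  117.6] size mm [34.4 22.3] centre [ 0.5767 -0.2083  0.092 ] long axis dir (tool yaw) 1.3941 nadir [260.2 109.5]
```

```bash
python3 -m pendant '[[[0,0,0],0.22,1],[[0,0,0],0.22,1],[[0,0,0],0.22,1],[[0,0,0],0.221,1],[[0,0,0],0,1],[[0,0,0],0,1]]'
python3 - <<'E'
from h import *
shares([.5767,-.2083,.05],1.394)
E
```

```text
clock: 10.58
tool_pos: [0.592, -0.2709, 0.2482]
eef_rot: [-3.142, -0.0, 1.397]
wrist_force: [0.3, 0.2, -0.8]
width: 0.0877
tcp [ 0.592  -0.2709  0.2482] rpy [-3.1415e+00 -1.0000e-04  1.3965e+00] shift [ 0.1474 -0.0648  0.4956] norm 0.521 turn 0.005083110771452848 t 10.58 F [ 0.3  0.2 -0.8] w 0.0877
```

```bash
python3 -m pendant '[[[0.0737,-0.0324,0],0.005,1],[[0.0737,-0.0324,0],0,1],[[0,0,0.08],0,1],[[0,0,0.08],0,1],[[0,0,0.08],0,1],[[0,0,0],0,1],[[0,0,0],0,1]]'
python3 - <<'E'
from h import *
shares([.5767,-.2083,.05],1.394)
f=env.grab_frame("wrist");cv2.imwrite("pics/w5.png",f["frame"])
E
```

```text
clock: 11.17
tool_pos: [0.5756, -0.208, 0.1511]
eef_rot: [-3.138, -0.001, 1.392]
wrist_force: [0.1, -1.3, 1.3]
width: 0.0875
tcp [ 0.5756 -0.208   0.1511] rpy [-3.1376e+00 -1.3000e-03  1.3923e+00] shift [-0.0003  0.0027  0.2526] norm 0.253 turn -0.0033591655959166467 t 11.17 F [ 0.1 -1.3  1.3] w 0.0875
```

View pics/w5.png

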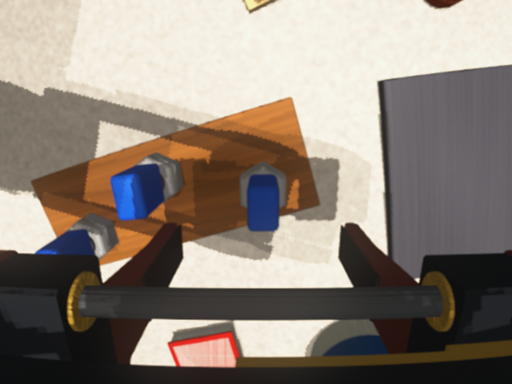

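The socket sits at x≈263, upright in the picture and midway between the fingers, so it is aligned. I'll descend and grip.

```bash
python3 -m pendant '[[[0,0,0.07],0,1],[[0,0,0.07],0,1],[[0,0,0.06],0,1],[[0,0,0.052],0,1],[[0,0,0],0,1],[[0,0,0],0,1],[[0,0,0],0,1]]'
python3 -m pendant '[[[0,0,0],0,0],[[0,0,0],0,0],[[0,0,0],0,0],[[0,0,0],0,0],[[0,0,0],0,0],[[0,0,0],0,0],[[0,0,0],0,0],[[0,0,0],0,0],[[0,0,0],0,0],[[0,0,0],0,0]]'
python3 -m pendant '[[[0,0,0],0,0],[[0,0,0],0,0],[[0,0,0],0,0],[[0,0,0],0,0]]'
python3 - <<'E'
from h import *
shares([.5767,-.2083,.05],1.394)
E
```

```text
clock: 11.8
tool_pos: [0.5788, -0.2099, 0.0538]
eef_rot: [3.138, 0.001, 1.39]
wrist_force: [0.2, 0.6, 1.0]
width: 0.0876
clock: 12.63
tool_pos: [0.5768, -0.2089, 0.0513]
eef_rot: [-3.141, -0.0, 1.39]
wrist_force: [0.2, -0.6, 0.3]
width: 0.0249
clock: 12.97
tool_pos: [0.5768, -0.2089, 0.0513]
eef_rot: [-3.141, -0.0, 1.39]
wrist_force: [-1.3, 0.5, -0.8]
width: 0.0237
tcp [ 0.5768 -0.2089  0.0513] rpy [-3.1414e+00 -1.0000e-04  1.3898e+00] shift [ 0.0014 -0.0004  0.0033] norm 0.004 turn -0.008388113181185375 t 12.97 F [-1.3  0.5 -0.8] w 0.0237
```

```bash
python3 -m pendant '[[[0,0,-0.04],0,0],[[0,0,-0.08],0,0],[[0,0,-0.08],0,0],[[0,0,-0.08],0,0],[[0,0,-0.08],0,0],[[0,0,0],0,0]]'
python3 -m pendant '[[[0,0,0],-0.22,0],[[0,0,0],-0.22,0],[[0,0,0],-0.22,0],[[0,0,0],-0.222,0],[[0,0,0],0,0],[[0,0,0],0,0]]'
python3 - <<'E'
from h import *
shares([.6393,.0287,.18],1.832)
E
```

```text
clock: 13.47
tool_pos: [0.5805, -0.2106, 0.2021]
eef_rot: [3.131, 0.003, 1.39]
wrist_force: [0.7, -0.5, -1.2]
width: 0.0237
clock: 13.97
tool_pos: [0.5762, -0.2086, 0.1944]
eef_rot: [-3.14, -0.001, 1.827]
wrist_force: [1.1, -0.3, -1.9]
width: 0.0239
tcp [ 0.5762 -0.2086  0.1944] rpy [-3.1403e+00 -1.2000e-03  1.8275e+00] shift [0.5338 0.3031 0.0359] norm 0.615 turn -0.009032719698344405 t 13.97 F [ 1.1 -0.3 -1.9] w 0.0239
```

```bash
python3 -m pendant '[[[0.0667,0.0379,0],-0.009,0],[[0.0667,0.0379,0],0,0],[[0.0667,0.0379,0],0,0],[[0.0667,0.0379,0],0,0],[[0.0667,0.0379,0],0,0],[[0.0667,0.0379,0],0,0],[[0.0667,0.0379,0],0,0],[[0.0667,0.0379,0],0,0],[[0,0,0],0,0],[[0,0,0],0,0]]'
python3 -m pendant '[[[0,0,0],0,0],[[0,0,0],0,0],[[0,0,0],0,0],[[0,0,0],0,0]]'
python3 - <<'E'
from h import *
shares([.6393,.0287,.115],1.832)
f=env.grab_frame("wrist");cv2.imwrite("pics/w6.png",f["frame"])
D=env.grab_frame("side");crop(D,210,90,120,120,5,"d6.png")
E
```

```text
clock: 14.8
tool_pos: [0.6382, 0.0304, 0.1948]
eef_rot: [-3.141, -0.0, 1.835]
wrist_force: [0.4, -0.8, -2.4]
width: 0.0239
clock: 15.13
tool_pos: [0.6381, 0.0276, 0.1954]
eef_rot: [-3.141, -0.0, 1.833]
wrist_force: [-0.4, -0.3, -2.3]
width: 0.0242
tcp [0.6381 0.0276 0.1954] rpy [-3.1414 -0.      1.8333] shift [0.0018 0.0037 0.201 ] norm 0.201 turn 0.002556123967148327 t 15.13 F [-0.4 -0.3 -2.3] w 0.0242
```

View pics/w6.png

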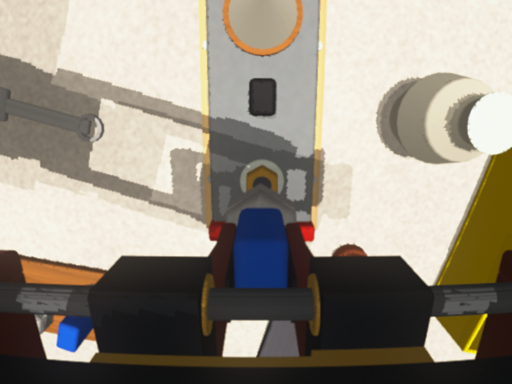

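View pics/d6.png

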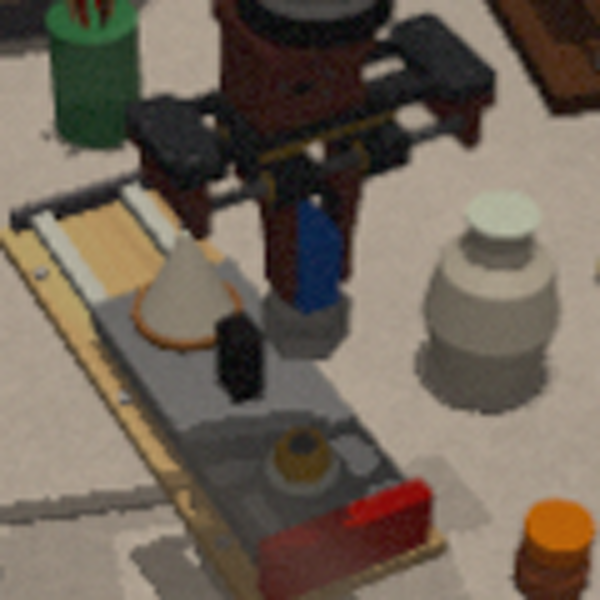

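The socket is held square and lined up with the nut in both views (wrist x≈261). I'll descend to just above the nut and re-check.

```bash
python3 -m pendant '[[[0.0018,0.0037,0.06],0,0],[[0,0,0.06],0,0],[[0,0,0.056],0,0],[[0,0,0],0,0],[[0,0,0],0,0],[[0,0,0],0,0]]'
python3 - <<'E'
from h import *
shares([.6393,.0287,.11],1.832)
E
```

```text
clock: 15.73
tool_pos: [0.6403, 0.0296, 0.1262]
eef_rot: [3.14, 0.0, 1.835]
wrist_force: [0.5, 1.0, -2.4]
width: 0.0242
tcp [0.6403 0.0296 0.1262] rpy [3.1402e+00 3.0000e-04 1.8349e+00] shift [-0.0016 -0.0031  0.0404] norm 0.041 turn 0.00583804762327933 t 15.73 F [ 0.5  1.  -2.4] w 0.0242
```

```bash
python3 -m pendant '[[[0,0,0.01],0,0],[[0,0,0.01],0,0],[[0,0,0.01],0,0],[[0,0,0.01],0,0],[[0,0,0],0,0],[[0,0,0],0,0],[[0,0,0],0,0]]'
python3 - <<'E'
from h import *
shares([.6393,.0287,.11],1.832)
E
```

```text
clock: 16.32
tool_pos: [0.6395, 0.0299, 0.109]
eef_rot: [-3.142, -0.0, 1.835]
wrist_force: [-0.1, 1.4, -2.6]
width: 0.0239
tcp [0.6395 0.0299 0.109 ] rpy [-3.1415e+00 -1.0000e-04  1.8353e+00] shift [-0.0027 -0.0012 -0.0024] norm 0.004 turn 0.0066282642643842316 t 16.32 F [-0.1  1.4 -2.6] w 0.0239
```

```bash
python3 -m pendant '[[[-0.0027,-0.001,0],0.006,0],[[0,0,0.006],0,0],[[0,0,0.006],0,0],[[0,0,0.006],0,0],[[0,0,0],0,0]]'
python3 -m pendant '[[[0,0,0.006],0,0],[[0,0,0.006],0,0],[[0,0,0],0,0],[[0,0,0],0,0]]'
python3 - <<'E'
from h import *
shares([.6393,.0287,.087],1.832)
E
```

```text
clock: 16.73
tool_pos: [0.6401, 0.0284, 0.1059]
eef_rot: [3.14, 0.001, 1.833]
wrist_force: [-7.1, -0.5, 25.7]
width: 0.0241
clock: 17.07
tool_pos: [0.641, 0.0271, 0.1037]
eef_rot: [3.138, 0.004, 1.833]
wrist_force: [-11.2, -4.6, 41.8]
width: 0.0239
tcp [0.641  0.0271 0.1037] rpy [3.1378 0.004  1.8332] shift [ 0.0049 -0.003   0.0417] norm 0.042 turn 0.0023483358774183394 t 17.07 F [-11.2  -4.6  41.8] w 0.0239
```

Contact came at a TCP height of about 0.104, which is the wrong-fit height, but the socket may only be off-centre. I'll ease the load and probe small offsets before judging.

```bash
python3 -m pendant '[[[0.003,-0.004,-0.008],0,0],[[0,0,0],0,0],[[0,0,0],0,0]]'
python3 -m pendant '[[[0.004,0,0],0,0],[[0,0,0],0,0],[[0,0,0],0,0]]'
python3 -m pendant '[[[0,-0.004,0],0,0],[[0,0,0],0,0],[[0,0,0],0,0]]'
python3 -m pendant '[[[-0.004,0,0],0,0],[[0,0,0],0,0],[[0,0,0],0,0]]'
python3 -m pendant '[[[-0.004,0,0],0,0],[[0,0,0],0,0],[[0,0,0],0,0]]'
python3 -m pendant '[[[0,0.004,0],0,0],[[0,0,0],0,0],[[0,0,0],0,0]]'
python3 -m pendant '[[[0,0.004,0],0,0],[[0,0,0],0,0],[[0,0,0],0,0]]'
python3 -m pendant '[[[0.004,0,0],0,0],[[0,0,0],0,0],[[0,0,0],0,0]]'
python3 - <<'E'
from h import *
shares([.6393,.0287,.087],1.832)
D=env.grab_frame("side");crop(D,210,90,120,120,5,"d7.png")
D=env.grab_frame("wrist");cv2.imwrite("pics/w7.png",D["frame"])
E
```

```text
clock: 17.32
tool_pos: [0.6398, 0.0285, 0.1042]
eef_rot: [3.137, 0.003, 1.833]
wrist_force: [-4.2, -1.9, 19.9]
width: 0.0239
clock: 17.57
tool_pos: [0.6395, 0.0292, 0.1041]
eef_rot: [3.137, 0.004, 1.833]
wrist_force: [-3.5, -4.9, 20.1]
width: 0.024
clock: 17.82
tool_pos: [0.6394, 0.0292, 0.1041]
eef_rot: [3.134, 0.004, 1.833]
wrist_force: [-0.2, -3.9, 17.2]
width: 0.0237
clock: 18.07
tool_pos: [0.6394, 0.029, 0.1041]
eef_rot: [3.134, 0.002, 1.832]
wrist_force: [-2.2, 0.5, 17.1]
width: 0.024
clock: 18.32
tool_pos: [0.6396, 0.0284, 0.1042]
eef_rot: [3.134, 0.001, 1.832]
wrist_force: [-2.2, 4.3, 18.4]
width: 0.0238
clock: 18.57
tool_pos: [0.6398, 0.0284, 0.1041]
eef_rot: [3.137, 0.001, 1.832]
wrist_force: [-5.0, 2.2, 22.1]
width: 0.0242
clock: 18.82
tool_pos: [0.6399, 0.0285, 0.104]
eef_rot: [3.14, 0.0, 1.832]
wrist_force: [-8.2, 1.3, 24.9]
width: 0.0237
clock: 19.07
tool_pos: [0.6399, 0.0288, 0.104]
eef_rot: [3.14, 0.003, 1.833]
wrist_force: [-7.4, -1.9, 23.7]
width: 0.024
tcp [0.6399 0.0288 0.104 ] rpy [3.1396e+00 2.7000e-03 1.8329e+00] shift [ 0.0001 -0.0014  0.0426] norm 0.043 turn 0.0018569035081190677 t 19.07 F [-7.4 -1.9 23.7] w 0.024
```

View pics/d7.png

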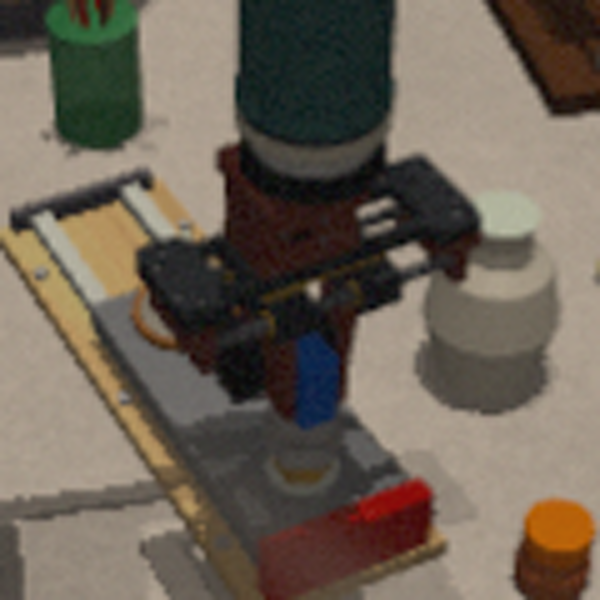

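View pics/w7.png

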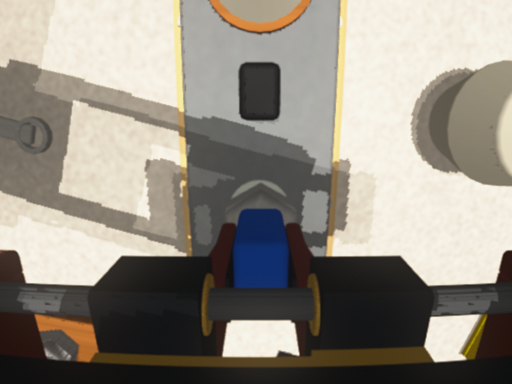

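The height stayed at 0.104 within 1 mm of centre all round, and the side view still shows brass below the socket. So R does not fit; I'll put it back where it stood.

```bash
python3 -m pendant '[[[0,0,-0.04],0,0],[[0,0,-0.06],0,0],[[0,0,-0.07],0,0],[[0,0,-0.06],0,0],[[0,0,0],0,0],[[0,0,0],0,0]]'
python3 - <<'E'
from h import *
shares([.5768,-.2089,.19],1.39)
E
```

```text
clock: 19.67
tool_pos: [0.6402, 0.0298, 0.1934]
eef_rot: [3.138, 0.001, 1.832]
wrist_force: [-0.1, -0.3, -3.3]
width: 0.0244
tcp [0.6402 0.0298 0.1934] rpy [3.1383e+00 1.0000e-03 1.8323e+00] shift [-0.5354 -0.3073  0.0086] norm 0.617 turn 0.8845330515519887 t 19.67 F [-0.1 -0.3 -3.3] w 0.0244
```

```bash
python3 -m pendant '[[[-0.067,-0.0384,0],0,0],[[-0.067,-0.0384,0],0,0],[[-0.067,-0.0384,0],0,0],[[-0.067,-0.0384,0],0,0],[[-0.067,-0.0384,0],0,0],[[-0.067,-0.0384,0],0,0],[[-0.067,-0.0384,0],0,0],[[-0.067,-0.0384,0],0,0],[[0,0,0],0,0],[[0,0,0],0,0]]'
python3 -m pendant '[[[0,0,0],0.22,0],[[0,0,0],0.22,0],[[0,0,0],0.22,0],[[0,0,0],0.224,0],[[0,0,0],0,0],[[0,0,0],0,0],[[0,0,0],0,0]]'
python3 - <<'E'
from h import *
shares([.5768,-.2089,.075],1.39)
E
```

```text
clock: 20.5
tool_pos: [0.5742, -0.21, 0.19]
eef_rot: [-3.139, -0.002, 1.829]
wrist_force: [0.3, -0.1, -2.2]
width: 0.024
clock: 21.08
tool_pos: [0.5756, -0.208, 0.1914]
eef_rot: [-3.14, -0.001, 1.394]
wrist_force: [0.3, -0.2, -2.3]
width: 0.0239
tcp [ 0.5756 -0.208   0.1914] rpy [-3.1403e+00 -7.0000e-04  1.3944e+00] shift [-0.0016  0.0034  0.2911] norm 0.291 turn 0.008707822289339084 t 21.08 F [ 0.3 -0.2 -2.3] w 0.0239
```

```bash
python3 -m pendant '[[[0,0.002,0.075],0,0],[[0,0,0.075],0,0],[[0,0,0.075],0,0],[[0,0,0.066],0,0],[[0,0,0],0,0],[[0,0,0.02],0,0],[[0,0,0.02],0,0],[[0,0,0.015],0,0],[[0,0,0],0,0],[[0,0,0],0,0]]'
```

```text
clock: 21.92
tool_pos: [0.577, -0.2093, 0.0544]
eef_rot: [3.141, 0.0, 1.391]
wrist_force: [0.0, 1.5, -2.9]
width: 0.0239
```

```bash
python3 -m pendant '[[[0,0,0.006],0,0],[[0,0,0.003],0,0],[[0,0,0],0,0],[[0,0,0],0,0]]'
```

```text
clock: 22.25
tool_pos: [0.5767, -0.2092, 0.0504]
eef_rot: [3.141, -0.0, 1.39]
wrist_force: [-0.2, 0.0, -3.4]
width: 0.0239
```

```bash
python3 -m pendant '[[[0,0,0.004],0,0],[[0,0,0],0,0]]';  python3 -m pendant '[[[0,0,0.004],0,0],[[0,0,0],0,0]]'
python3 - <<'E'
from h import *
D=env.grab_frame("side");crop(D,170,210,130,100,6,"d8.png")
E
```

```text
clock: 22.42
tool_pos: [0.5769, -0.2093, 0.0496]
eef_rot: [3.141, 0.0, 1.39]
wrist_force: [-1.0, 0.7, 4.0]
width: 0.0237
clock: 22.58
tool_pos: [0.577, -0.2092, 0.0495]
eef_rot: [3.141, 0.0, 1.39]
wrist_force: [-5.5, 2.7, 17.1]
width: 0.024
```

View pics/d8.png

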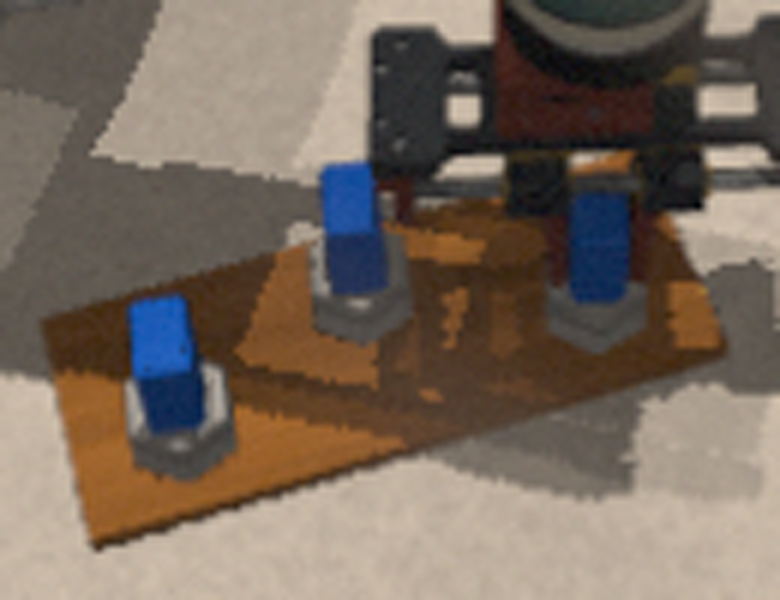

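Socket R stands on the board (side view (267,257)), carrying 17 N. I'll relieve the push, release, and go up to look at the next one.

```bash
python3 -m pendant '[[[0,0,-0.006],0,0],[[0,0,0],0,0]]'; python3 -m pendant '[[[0,0,0],0,1],[[0,0,0],0,1],[[0,0,0],0,1],[[0,0,0],0,1],[[0,0,0],0,1],[[0,0,0],0,1],[[0,0,0],0,1],[[0,0,0],0,1]]'
python3 -m pendant '[[[0,0,-0.08],0,1],[[0,0,-0.08],0,1],[[0,0,-0.08],0,1],[[0,0,-0.09],0,1],[[0,0,-0.09],0,1],[[0,0,-0.08],0,1],[[0,0,0],0,1]]'
python3 - <<'E'
from h import *
d=np.array([np.cos(1.39),np.sin(1.39)]);m=np.array([.479,-.180])
shares([*(m-.071*d),.25],1.39)
E
```

```text
clock: 22.8
tool_pos: [0.5771, -0.2094, 0.0502]
eef_rot: [3.14, 0.0, 1.39]
wrist_force: [0.3, 0.8, -2.7]
width: 0.024
clock: 23.47
tool_pos: [0.5766, -0.2091, 0.0493]
eef_rot: [-3.141, -0.0, 1.39]
wrist_force: [0.3, -0.1, -0.2]
width: 0.0737
clock: 24.05
tool_pos: [0.5803, -0.2109, 0.257]
eef_rot: [3.13, 0.003, 1.39]
wrist_force: [0.6, 0.9, 0.2]
width: 0.0877
tcp [ 0.5803 -0.2109  0.257 ] rpy [3.1298 0.0032 1.3904] shift [-0.147  -0.263   0.0175] norm 0.302 turn 0.000711017560772742 t 24.05 F [0.6 0.9 0.2] w 0.0877
```

```bash
python3 -m pendant '[[[-0.05,-0.088,0.003],0,1],[[-0.05,-0.088,0.003],0,1],[[-0.047,-0.087,0.003],0,1],[[0,0,0],-0.15,1],[[0,0,0],-0.15,1],[[0,0,0],0,1],[[0,0,0],0,1],[[0,0,0],0,1]]'
python3 - <<'E'
from h import *
f=env.grab_frame("wrist")
shares([0,0,.25],1.54)
sock(f);crop(f,190,40,190,140,4,"w9c.png")
D=env.grab_frame("side");crop(D,170,210,130,100,6,"d9.png")
E
```

```text
clock: 24.72
tool_pos: [0.4628, -0.248, 0.2456]
eef_rot: [-3.141, -0.0, 1.539]
wrist_force: [-0.3, -0.3, 0.5]
width: 0.0876
tcp [ 0.4629 -0.248   0.2456] rpy [-3.1415e+00 -2.0000e-04  1.5391e+00] shift [ 0.5829 -1.1762 -0.011 ] norm 1.313 turn -0.0018606689743467797 t 24.77 F [ 0.1  0.8 -0.4] w 0.0881
rect [274.3 114.2] size mm [34.4 22.5] centre [ 0.4788 -0.1817  0.092 ] long axis dir (tool yaw) 1.4718 nadir [260.3 109.4]
```

View pics/w9c.png

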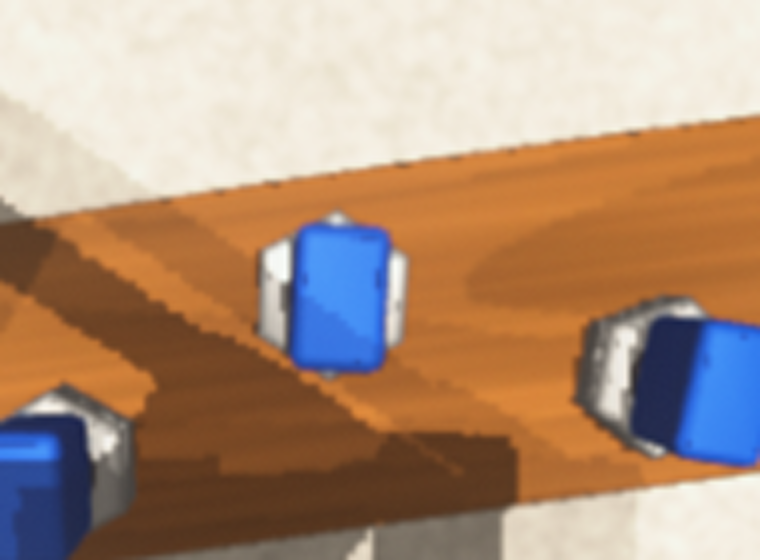

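Socket M is centred at (0.479,-0.182) with its grip long axis at 1.47–1.5 rad. R is standing well at its old place.

```bash
python3 -m pendant '[[[0,0,0],0.115,1],[[0,0,0],0,1],[[0,0,0],0,1]]'
python3 - <<'E'
from h import *
shares([.4788,-.1817,.05],1.48)
E
```

```text
clock: 25.07
tool_pos: [0.4628, -0.248, 0.2457]
eef_rot: [-3.141, -0.0, 1.484]
wrist_force: [0.2, -0.3, -0.8]
width: 0.088
tcp [ 0.4628 -0.248   0.2457] rpy [-3.1414e+00 -2.0000e-04  1.4840e+00] shift [0.1685 0.0255 0.4892] norm 0.518 turn 0.008039957290442157 t 25.07 F [ 0.2 -0.3 -0.8] w 0.088
```

```bash
python3 -m pendant '[[[0.0843,0.0128,0],0.004,1],[[0.0842,0.0127,0],0,1],[[0,0,0.08],0,1],[[0,0,0.08],0,1],[[0,0,0.08],0,1],[[0,0,0],0,1],[[0,0,0],0,1],[[0,0,0],0,1],[[0,0,0],0,1]]'
python3 - <<'E'
from h import *
shares([.4788,-.1817,.05],1.48)
E
```

```text
clock: 25.82
tool_pos: [0.4802, -0.1828, 0.1518]
eef_rot: [3.138, 0.001, 1.481]
wrist_force: [-0.1, -0.4, 1.0]
width: 0.0878
tcp [ 0.4802 -0.1828  0.1518] rpy [3.1384e+00 1.3000e-03 1.4809e+00] shift [ 0.0024 -0.0038  0.2544] norm 0.254 turn 0.0017689116973720331 t 25.82 F [-0.1 -0.4  1. ] w 0.0878
```

```bash
python3 -m pendant '[[[0,0,0.07],0,1],[[0,0,0.07],0,1],[[0,0,0.06],0,1],[[0,0,0.048],0,1],[[0,0,0],0,1],[[0,0,0],0,1],[[0,0,0],0,1],[[0,0,0],0,1]]'
python3 -m pendant '[[[0,0,0],0,0],[[0,0,0],0,0],[[0,0,0],0,0],[[0,0,0],0,0],[[0,0,0],0,0],[[0,0,0],0,0],[[0,0,0],0,0],[[0,0,0],0,0],[[0,0,0],0,0],[[0,0,0],0,0]]'
python3 -m pendant '[[[0,0,0],0,0],[[0,0,0],0,0],[[0,0,0],0,0],[[0,0,0],0,0]]'
python3 - <<'E'
from h import *
shares([.4788,-.1817,.05],1.48)
E
```

```text
clock: 26.48
tool_pos: [0.4802, -0.1828, 0.0525]
eef_rot: [3.138, 0.001, 1.481]
wrist_force: [0.5, 0.0, 0.1]
width: 0.0878
clock: 27.32
tool_pos: [0.4787, -0.1818, 0.0506]
eef_rot: [-3.141, -0.0, 1.481]
wrist_force: [-0.5, -0.7, 0.4]
width: 0.0246
clock: 27.65
tool_pos: [0.4787, -0.1819, 0.0506]
eef_rot: [-3.142, -0.0, 1.481]
wrist_force: [0.9, 0.6, -3.0]
width: 0.0238
tcp [ 0.4787 -0.1819  0.0506] rpy [-3.1416e+00 -1.0000e-04  1.4808e+00] shift [0.0004 0.0001 0.0014] norm 0.001 turn 0.0016255963765718917 t 27.65 F [ 0.9  0.6 -3. ] w 0.0238
```

```bash
python3 -m pendant '[[[0,0,-0.04],0,0],[[0,0,-0.08],0,0],[[0,0,-0.08],0,0],[[0,0,-0.08],0,0],[[0,0,-0.08],0,0],[[0,0,0],0,0]]'
python3 -m pendant '[[[0,0,0],-0.22,0],[[0,0,0],-0.22,0],[[0,0,0],-0.22,0],[[0,0,0],-0.042,0],[[0,0,0],0,0],[[0,0,0],0,0]]'
python3 - <<'E'
from h import *
shares([.6392,.0293,.195],1.832)
E
```

```text
clock: 28.15
tool_pos: [0.4819, -0.1835, 0.2003]
eef_rot: [3.133, 0.004, 1.481]
wrist_force: [0.9, -0.8, -1.6]
width: 0.0243
clock: 28.65
tool_pos: [0.4782, -0.1816, 0.1938]
eef_rot: [-3.141, -0.001, 1.829]
wrist_force: [0.3, -0.3, -2.5]
width: 0.0238
tcp [ 0.4782 -0.1816  0.1938] rpy [-3.1405e+00 -1.1000e-03  1.8289e+00] shift [ 0.4071  0.5238 -0.0031] norm 0.663 turn -0.006288643930015159 t 28.65 F [ 0.3 -0.3 -2.5] w 0.0238
```

```bash
python3 -m pendant '[[[0.0508,0.0655,0],-0.006,0],[[0.0508,0.0655,0],0,0],[[0.0508,0.0655,0],0,0],[[0.0508,0.0655,0],0,0],[[0.0508,0.0655,0],0,0],[[0.0508,0.0655,0],0,0],[[0.0508,0.0655,0],0,0],[[0.0508,0.0655,0],0,0],[[0,0,0],0,0],[[0,0,0],0,0]]'
python3 -m pendant '[[[0,0,0],0,0],[[0,0,0.06],0,0],[[0,0,0.06],0,0],[[0,0,0.052],0,0],[[0,0,0],0,0],[[0,0,0],0,0],[[0,0,0],0,0],[[0,0,0],0,0],[[0,0,0],0,0]]'
python3 - <<'E'
from h import *
shares([.6392,.0293,.11],1.832)
E
```

```text
clock: 29.48
tool_pos: [0.6392, 0.0312, 0.1937]
eef_rot: [-3.141, -0.0, 1.836]
wrist_force: [-0.5, -0.4, -2.6]
width: 0.0239
clock: 30.23
tool_pos: [0.6398, 0.0293, 0.1276]
eef_rot: [3.139, 0.001, 1.834]
wrist_force: [-0.6, 0.2, -2.5]
width: 0.0238
tcp [0.6398 0.0293 0.1276] rpy [3.1388e+00 9.0000e-04 1.8343e+00] shift [ 0.0003 -0.0016  0.0439] norm 0.044 turn 0.004571153402979089 t 30.23 F [-0.6  0.2 -2.5] w 0.0238
```

```bash
python3 -m pendant '[[[0,0,0.012],0.004,0],[[0,0,0.012],0,0],[[0,0,0.012],0,0],[[0,0,0.004],0,0],[[0,0,0],0,0],[[0,0,0],0,0],[[0,0,0],0,0],[[0,0,0],0,0]]'
python3 - <<'E'
from h import *
shares([.6392,.0293,.11],1.832)
E
```

```text
clock: 30.9
tool_pos: [0.6389, 0.0297, 0.11]
eef_rot: [3.141, -0.0, 1.833]
wrist_force: [-0.2, 0.2, -2.4]
width: 0.024
tcp [0.6389 0.0297 0.11  ] rpy [ 3.1413 -0.      1.8329] shift [-0.0012  0.0005 -0.    ] norm 0.001 turn 0.001773811026281269 t 30.9 F [-0.2  0.2 -2.4] w 0.024
```

Within 0.5 mm of the target. I'll lower slowly.

```bash
python3 -m pendant '[[[-0.001,0,0.006],0,0],[[0,0,0.005],0,0],[[0,0,0],0,0],[[0,0,0],0,0]]'
python3 -m pendant '[[[0,0,0.006],0,0],[[0,0,0],0,0],[[0,0,0],0,0]]'
python3 -m pendant '[[[0,0,0.006],0,0],[[0,0,0],0,0],[[0,0,0],0,0]]'
```

```text
clock: 31.23
tool_pos: [0.6386, 0.0293, 0.1052]
eef_rot: [-3.141, -0.0, 1.833]
wrist_force: [-0.5, 0.8, -2.9]
width: 0.0243
clock: 31.48
tool_pos: [0.6387, 0.0293, 0.1028]
eef_rot: [-3.141, -0.0, 1.833]
wrist_force: [-0.1, 0.5, -2.6]
width: 0.0235
clock: 31.73
tool_pos: [0.6386, 0.0293, 0.1004]
eef_rot: [-3.141, -0.0, 1.833]
wrist_force: [1.1, -1.2, -2.7]
width: 0.024
```

No contact at 0.100, which is below the wrong-fit height: it is going over the nut. I'll continue.

```bash
python3 -m pendant '[[[0,0,0.008],0,0],[[0,0,0.008],0,0],[[0,0,0],0,0],[[0,0,0],0,0]]'
python3 -m pendant '[[[0,0,0.008],0,0],[[0,0,0],0,0],[[0,0,0],0,0]]'
python3 -m pendant '[[[0,0,0.008],0,0],[[0,0,0],0,0],[[0,0,0],0,0]]'
```

```text
clock: 32.07
tool_pos: [0.6384, 0.0293, 0.0938]
eef_rot: [-3.141, -0.0, 1.833]
wrist_force: [0.2, 0.9, -2.8]
width: 0.0239
clock: 32.32
tool_pos: [0.6386, 0.0293, 0.0908]
eef_rot: [-3.141, -0.0, 1.833]
wrist_force: [0.1, -0.1, -2.0]
width: 0.0236
clock: 32.57
tool_pos: [0.6393, 0.0293, 0.0895]
eef_rot: [3.14, 0.0, 1.833]
wrist_force: [-3.0, 1.1, 8.5]
width: 0.0237
```

```bash
python3 -m pendant '[[[0,0,0.005],0,0],[[0,0,0],0,0],[[0,0,0],0,0],[[0,0,0],0,0]]'
python3 - <<'E'
from h import *
shares([.6392,.0293,.11],1.832)
D=env.grab_frame("side");crop(D,210,90,120,120,5,"d10.png")
D=env.grab_frame("scene");crop(D,220,130,120,110,5,"s10.png")
D=env.grab_frame("wrist");cv2.imwrite("pics/w10.png",D["frame"])
E
```

```text
clock: 32.9
tool_pos: [0.6393, 0.0292, 0.0894]
eef_rot: [3.14, 0.001, 1.833]
wrist_force: [-7.9, 0.1, 22.3]
width: 0.0241
tcp [0.6393 0.0292 0.0894] rpy [3.1398e+00 7.0000e-04 1.8330e+00] shift [ 0.0002 -0.0001 -0.0515] norm 0.052 turn 0.0019787184971837846 t 32.9 F [-7.9  0.1 22.3] w 0.0241
```

View pics/d10.png

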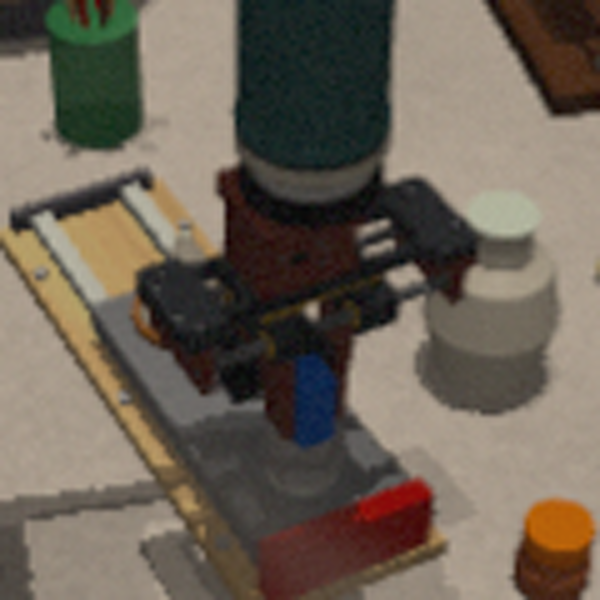

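View pics/s10.png

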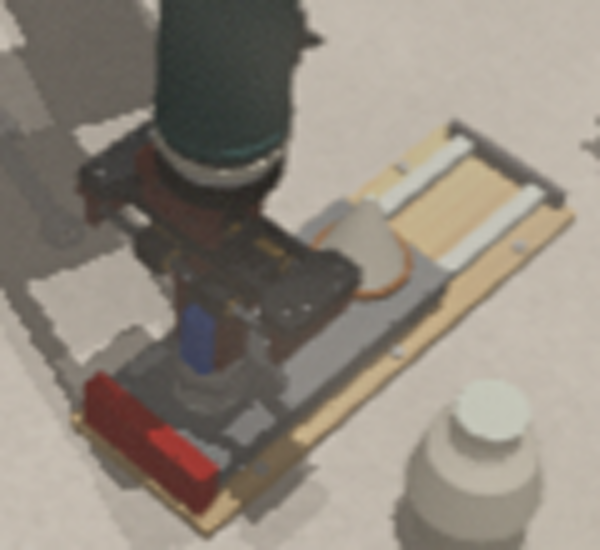

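View pics/w10.png

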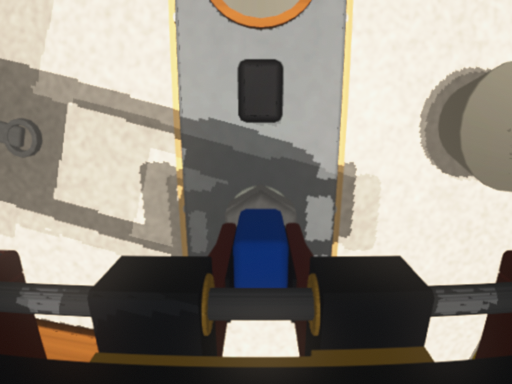

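No brass shows under the socket in any view, and it is about 16 mm lower than R stopped. The carriage edge still meets the stop. I'll check the two sockets on the board, then hand in.

```bash
python3 -m pendant '[[[0,0,0],0,0],[[0,0,0],0,0],[[0,0,0],0,0]]'
python3 - <<'E'
from h import *
D=env.grab_frame("side");crop(D,170,160,130,140,4,"d11.png")
E
```

```text
clock: 33.3
tool_pos: [0.6393, 0.0292, 0.0894]
eef_rot: [3.14, 0.001, 1.833]
wrist_force: [-7.0, 0.5, 22.7]
width: 0.0236
```

View pics/d11.png

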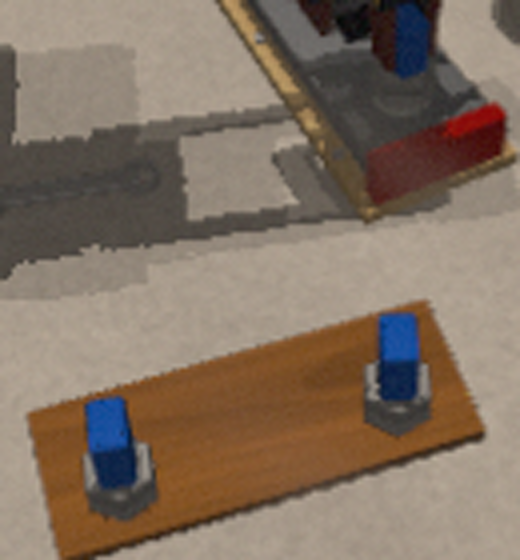

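Both remaining sockets stand upright on the board, and the carriage is tight against the stop.

```bash
python3 -c "
from workcell import env
print(env.job_done())"
```

```text
the job is handed in; nothing more can be done
None
```

I slid the carriage against the red stop and found the socket that fits: the middle one on the board. I handed the job in at about 33 s, still gripping it pressed down on the nut.

- **Carriage:** it moved freely until the push force rose to about 19 N, and the pictures show no gap to the stop.
- **Socket that did not fit:** I tried the socket at the stop-side end of the row first. It stayed on top of the nut at a tool height of about 0.104 m, even after small sideways probing. I stood it back where it came from.
- **Socket that fits:** the middle socket went on without resistance and stopped at 0.0894 m, about 16 mm lower than the first. The third socket was never touched.
- **Last checks:** the socket was held with the fingers at 24 mm, upright within about 0.002 rad and within 0.2 mm of the measured nut position, with about 22 N pressing down. The other two sockets stood upright on the board, and nothing else looked disturbed.

**Disagreement:** both contact heights came out a few millimetres above the stated geometry: about 42.5 mm against 40 mm for the first socket, and about 27 mm against 24 mm for the fitted one. The offset is nearly the same for both, so I put it down to a height bias and judged the socket fully down. The fitted figure is right at the 27 mm limit and I could not confirm it independently. The first socket also slipped about 2 mm in the fingers while it was pressed.

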